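# Close up the drill case after use

### The arm

A 7-joint arm with a two-finger parallel gripper is mounted at the origin on a cart in front of the work surface, level with it; the furniture and walls round the work are solid. World frame = base frame: x ahead of the robot, y to its left, z up, the work surface at z = 0. Lengths are in m, angles in rad, forces in N, time in s.
With the tool pointing down it reaches from about 0.35 to 0.9 m from the base axis. Payload 8.1 kg.
Tool frame: the origin (TCP) lies midway between the tips of the shut fingers; the grasp point (between the pads) lies 19 mm behind it (env.grasp_offset is the distance from the TCP to the grasp point, in m); z points along the fingers, y is the direction in which the jaws open and shut (so a half turn about z gives the same grasp; the last joint's range is limited). The gripper opens to 92 mm and grips with 3 to 60 N. Pads are 19 mm wide; open, the fingers measure 130 mm over their backs; the gripper's body (75 mm by 190 mm) begins 47 mm behind the grasp point.
Start: joints at [1.136, 0.434, 0.025, 1.573, -0.012, 1.134, -0.075], TCP at [0.204, -0.591, 0.227] pointing down, gripper open.
Joint ranges: [-2.62, 2.62], [-0.44, 2.09], [-1.27, 1.32], [0.08, 2.57], [-1.32, 4.46], [0.12, 2], [-2.74, 2.74]. Speed limits (rad/s): [2.22, 2.22, 3.01, 3.01, 3.14, 3.14, 3.14].

### API

Orientations are given as a unit quaternion [x, y, z, w].
In Python, from rig import readout, optics, env gives the robot as it stands.
- The arm moves only by the tool arm_command, never from a script. Its argument "moves" is a list of rows, each a list of 5 numbers: the gripper's target within -1 to 1 (shut at 1, half-way at 0, fully open at -1), then the shift along the tool's x, y, z in m, then the turn about the tool's z in rad. In form: [[grip, dx, dy, dz, spin], ...]. A call has 1 to 8 rows; each row is the pose to reach, as a shift and turn from the pose commanded when the call began, along the tool's axes at that moment; what a row does not reach only later rows make up. A row lasts 1/8 s, in which the tool goes at most 62.5 mm and 10.7 degrees, less where a joint would pass 70% of its speed; a pose out of reach is approached as far as the arm can. A call with a gripper value outside its range is refused whole. The fingers move at their own pace and stop on an object; "squeeze" is the grip in N (left out, the last holds). Time passes only in rows, so rows that repeat a pose let the fingers close. It gives the time, the measured TCP pose, the force and the opening at its end, in the units of the state.
- readout.observe(): the state, without advancing time (a new reading comes with each control period).
- optics.camera(name): name is "scene" or "side" or "wrist"; returns (picture, depth): 480x640x3 uint8, red, green, blue; 480x640 float32, m along the optical axis (not along the pixel's ray), 0 where there is no reading.
- optics.camera_params(name): a dict with "mtx" (3x3 intrinsics, pixels), "R" (3x3) and "t" (3): a world point X has camera coordinates R X + t. Camera axes: x right, y down, z forward; pixel columns grow to the right and rows downward; lengths in m; the calibration is good to about 2 mm. A picture is of the moment at which its call begins: read the wrist's pose just before it. camera_params takes no time and is no camera call; for the wrist camera it gives the pose at the moment of the call.
- env.sign_off(): hands the job in, once; it reports no verdict.
The state is a dict: "clock": time; "joint_positions": joint angles; "qvel": joint speeds; "tau": joint torques, N m; "tool_pos": TCP position; "tcp_rot": TCP orientation; "wrist_force": force on the tool from outside, world axes, zero at the start; "moment": the same for the moment, N m; "opening": opening from 0.0 (shut) to 1.0 (fully open).
Only numpy, scipy, OpenCV 4.12 (cv2) and the standard library are available. Lean on these libraries where they do the work, as an engineer would, in place of code of your own. Each camera call takes 0.05 s, during which the arm holds its last target.

### The job

Put the drill case away: push the upright drill panel down flat into the case first, while the lid still stands open, then swing the lid shut over it, all the way down and without slamming. Only push with your fingertips: do not take hold of the panel or the lid, do not lift or shove the case, and leave the tools around it where they lie.

Things in the scene. Friction and masses are not known exactly. Their poses are not given: they have to be found in the camera images.
- drill_case: open green sheet-steel drill case, loose but heavy (about 4.5 kg). Origin: centre of its underside; x axis to its back (lid hinge side), y to its left, z up. Outside 150 (x) by 250 (y) mm, rim 62 mm high, walls 2.5 mm. Left: bay for the panel; right of y = -15 mm: foam bed with four large drills, tops at 31 mm, which stay there
- drill_panel (a joint): hinge of the aluminium drill panel, rad: 0 = folded flat in the case (upper face 48 mm above the bench, 14 mm below the rim), 1.57 = upright, at most 1.85. It folds to the right and down. Stiff hinge (0.28 Nm): the panel stays wherever it is left and must be pushed all the way, with about 3 to 6 N near its edge
- panel_hinge (a point): middle of the panel's hinge line, which runs along the case's x axis; it lies at x 0, y +114, z +46 mm in the case's frame, just inside the left wall. The panel is a plate 130 mm long (x from -65 to +65 mm), 125 mm from the hinge line to the free edge and 4 mm thick, the hinge line in the middle of its thickness. Axes as panel_edge
- panel_edge (a point): middle of the panel's free edge, in the middle of its thickness; x axis along the edge, y from the free edge to the hinge, z = normal of the outer face. The outer face (left when upright, up when folded) is smooth; small drills are clipped to the inner face, up to 14 mm beyond the plate
- case_lid (a joint): hinge of the lid, rad: 0 = shut (its top 80 mm above the bench), 1.57 = upright, at most 2.05. It swings forward, towards the case's front, and down. Stiff hinge (0.55 Nm): the lid stays wherever it is left and must be pushed all the way, with about 4 to 10 N near its edge. It cannot pass through a raised panel
- lid_hinge (a point): middle of the lid's hinge line, which runs along the case's y axis; it lies at x +75, y 0, z +62 mm in the case's frame, on the back rim. The lid is a shallow green pan, 150 mm from the hinge line to the front edge, 250 mm wide, 18 mm deep, of 2.5 mm sheet; shut, its outer face is 18 mm above the hinge line. Axes as lid_edge
- lid_edge (a point): middle of the lid's free (front) edge, on its outer face; x axis from the free edge to the hinge, y along the edge, z = normal of the outer face (back when upright, up when shut)
- wood_block: block of wood with two drilled holes, 42 x 110 x 30 mm, lying right of the case; loose; origin at the centre of its underside. Not part of the job
- tape_measure: yellow tape measure, 36 x 84 x 62 mm, right of the case towards the back; loose; origin at the centre of its underside. Not part of the job
- screwdriver_yellow: screwdriver with a yellow handle, 162 mm long, 22 mm high, lying left of the case; loose; origin at the centre of its underside. Not part of the job
- spanner_13: steel combination spanner, 188 mm long, 8 mm high, lying left of the case towards the back; loose; origin at the centre of its underside. Not part of the job

How it is judged:
On the way, in this order (a step that is already met when the one before it is completed fails the run):
1. the drill panel lies flat in the case (within 0.06 rad) while the lid still stands open (over 1.2 rad) (value of joint drill_panel below 0.06 rad and value of joint case_lid above 1.2 rad), for 0.2 s.
2. the lid is shut over it (within 0.03 rad) (value of joint case_lid below 0.03 rad and value of joint drill_panel below 0.06 rad), for 0.2 s.
At the end, for the whole second after the job is handed in: the drill panel lies flat (within 0.06 rad) under the shut lid (within 0.03 rad, about 5 mm at its front edge), lid and case are at rest, and the case stands level within 15 mm of where it stood (all of step 2 and velocity of joint case_lid between -0.05 and 0.05 rad/s and distance of drill_case from where it was at the start of the episode below 0.015 m and angle between drill_case's own z axis and vertical below 0.03 rad and linear speed of drill_case below 0.02 m/s); the robot touches nothing.
It fails at once if the lid is swung down (under 1.2 rad) while the drill panel is still raised (over 0.2 rad) (value of joint drill_panel above 0.2 rad and value of joint case_lid below 1.2 rad).
It fails at once if the lid is slammed (closing faster than 3 rad/s) (velocity of joint case_lid below -3 rad/s).
It fails at once if the panel's or the lid's plate is taken between the fingers ((x of the grasp point in the frame of panel_edge between -0.065 and 0.065 m and y of the grasp point in the frame of panel_edge between 0 and 0.125 m and z of the grasp point in the frame of panel_edge between -0.004 and 0.004 m) or (x of the grasp point in the frame of lid_edge between 0 and 0.15 m and y of the grasp point in the frame of lid_edge between -0.125 and 0.125 m and z of the grasp point in the frame of lid_edge between -0.0055 and 0.003 m)).
It fails at once if the case is lifted, tipped or shoved (15 mm up, 0.12 rad, 15 mm away) (height (world z) of drill_case above 0.015 m or angle between drill_case's own z axis and vertical above 0.12 rad or distance of drill_case from where it was at the start of the episode above 0.015 m).
It fails at once if a tool lying around the case is moved by more than 30 mm (distance of any of wood_block, tape_measure, screwdriver_yellow, spanner_13 from where it was at the start of the episode above 0.03 m).
It also fails if it takes over 48 s, if anything falls off the work surface, if the arm or the gripper's body presses on something with over 40 N, if the wrist force passes 120 N, or if a joint passes its speed limit or range.

## Working session

There is one attempt and no reset: what is moved stays moved. The work goes in short steps, Python scripts to look and compute and a tool call to move; the robot and the scene stay as the last step left them, time stands still between calls to the robot, and variables do not carry over. Pictures are saved under pics/ and viewed, and the job is handed in when it is done.

Besides the shell and the picture viewer there is one more tool, called as name([rows], argument=value, ...), one row to a line, values as JSON. arm_command: Moves the arm, as the interface text tells. Its arguments: {"type":"object","properties":{"moves":{"type":"array","items":{"type":"array","items":{"type":"number"}}},"squeeze":{"type":"number"}},"required":["moves"]}

```bash
ls; mkdir -p pics
python3 - <<'E'
from rig import readout, optics, env
import cv2,numpy as np
s=readout.observe()
for k in s: print(k,s[k])
for n in ["scene","side","wrist"]:
    p,d=optics.camera(n); cv2.imwrite(f"pics/{n}0.png",p[:,:,::-1]); np.save(f"pics/{n}0.npy",d)
    c=optics.camera_params(n); print(n,c)
E
```

```text
pics
clock 0.0
joint_positions [ 1.13640816  0.43520407  0.02494573  1.57413322 -0.0115979   1.13397733
 -0.07512332]
qvel [-0.00088494  0.00078757 -0.00099221 -0.0011823   0.00015312  0.00131416
 -0.00061626]
tau [-3.92170041e-04 -6.67853093e+01  9.84536223e-01 -3.14459431e+01
 -6.05199533e-02  4.28507896e-02  1.35092664e-04]
tool_pos [ 0.20337177 -0.59043105  0.22594243]
tcp_rot [ 9.86276405e-01  1.65100668e-01 -1.95485095e-04 -7.63964567e-04]
wrist_force [ 0.25845991 -0.30976113  0.29157407]
moment [ 0.03361305  0.02998576 -0.01042871]
opening 1.000355012806733
scene {'mtx': array([[588.06884896,   0.        , 328.18841084],
       [  0.        , 588.06884896, 240.62664742],
       [  0.        ,   0.        ,   1.        ]]), 'R': array([[-0.5086338 , -0.86084316,  0.01551492],
       [-0.62919299,  0.35934073, -0.68919549],
       [ 0.58771408, -0.36031   , -0.72440932]]), 't': array([0.3065449 , 0.35513478, 1.26964295])}
side {'mtx': array([[559.3775273 ,   0.        , 319.48838098],
       [  0.        , 559.3775273 , 235.34166575],
       [  0.        ,   0.        ,   1.        ]]), 'R': array([[ 0.97018189, -0.24222069,  0.00873161],
       [-0.19433088, -0.79888533, -0.56922556],
       [ 0.14485376,  0.55055551, -0.82213504]]), 't': array([-0.45908061,  0.21106044,  1.41843125])}
wrist {'mtx': array([[362.13196026,   0.        , 319.11997566],
       [  0.        , 362.13196026, 238.23408837],
       [  0.        ,   0.        ,   1.        ]]), 'R': array([[ 0.3261882 , -0.94530366, -0.00150096],
       [-0.90980631, -0.31436966,  0.270969  ],
       [-0.25661984, -0.08702131, -0.9625869 ]]), 't': array([-0.62606063, -0.03442376,  0.38978192])}
```

View pics/scene0.png

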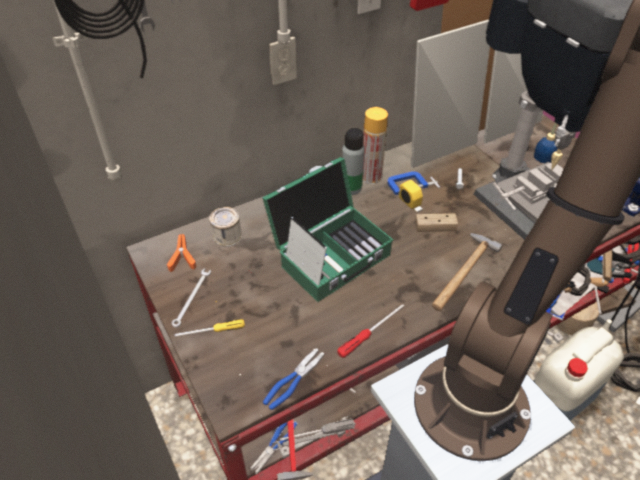

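View pics/side0.png

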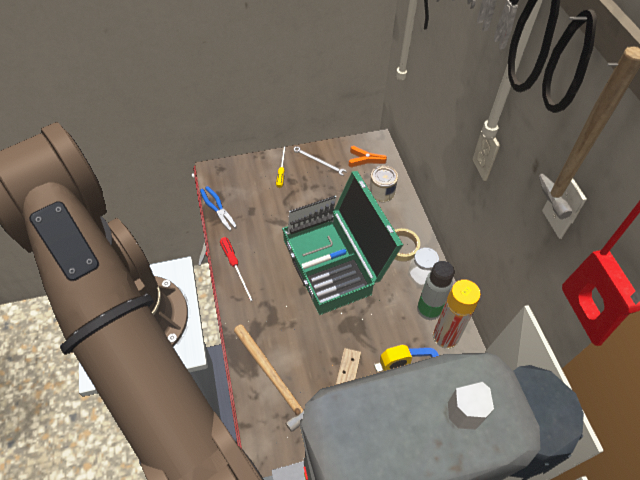

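```bash
cat > h.py <<'E'
import cv2,numpy as np
from rig import readout, optics, env
def cloud(n,p=None,d=None):
    if p is None: p,d=optics.camera(n)
    c=optics.camera_params(n); K=c['mtx']
    v,u=np.mgrid[:480,:640]
    X=np.stack([(u-K[0,2])/K[0,0]*d,(v-K[1,2])/K[1,1]*d,d],-1)
    return p,d,(X-c['t'])@c['R']
def green(p):
    h=cv2.cvtColor(p,cv2.COLOR_RGB2HSV)
    return cv2.inRange(h,(65,90,30),(95,255,255))>0
E
python3 - <<'E'
from h import *
for n in ["scene","side"]:
    p=cv2.imread(f"pics/{n}0.png")[:,:,::-1].copy(); d=np.load(f"pics/{n}0.npy")
    p,d,W=cloud(n,p,d)
    m=green(p)&(d>0)
    k,l,st,_=cv2.connectedComponentsWithStats(m.astype(np.uint8))
    print(n,[tuple(s) for s in st[1:] if s[4]>60])
    i=1+np.argmax(st[1:,4]); P=W[l==i]
    print(P.min(0),P.max(0))
    r=P[(abs(P[:,2]-0.062)<0.006)]
    print(len(r), cv2.minAreaRect(r[:,:2].astype(np.float32)*1000))
    r=P[(P[:,2]<0.07)]
    print(len(r), cv2.minAreaRect(r[:,:2].astype(np.float32)*1000))
    a=p[130:330,180:420] if n=="scene" else p[140:340,250:490]
    cv2.imwrite(f"pics/{n}0z.png",cv2.resize(a[:,:,::-1],None,fx=3,fy=3,interpolation=cv2.INTER_CUBIC)[:600,:800])
E
```

```text
scene [(np.int32(286), np.int32(167), np.int32(39), np.int32(22), np.int32(145)), (np.int32(346), np.int32(176), np.int32(15), np.int32(15), np.int32(147)), (np.int32(309), np.int32(206), np.int32(44), np.int32(25), np.int32(71)), (np.int32(326), np.int32(246), np.int32(32), np.int32(25), np.int32(204)), (np.int32(323), np.int32(263), np.int32(16), np.int32(16), np.int32(111))]
[ 0.41608757  0.01324592 -0.00388296] [0.55426325 0.06354515 0.07008758]
27 ((422.2710876464844, 41.903541564941406), (7.150763988494873, 42.93207931518555), 13.306489944458008)
203 ((483.08599853515625, 31.001094818115234), (45.81087875366211, 141.29660034179688), 81.47270965576172)
side [(np.int32(352), np.int32(171), np.int32(14), np.int32(14), np.int32(64)), (np.int32(361), np.int32(186), np.int32(33), np.int32(44), np.int32(249)), (np.int32(285), np.int32(208), np.int32(99), np.int32(98), np.int32(2157)), (np.int32(390), np.int32(231), np.int32(13), np.int32(16), np.int32(88))]
[ 0.40864777 -0.10247266 -0.00747967] [0.61696239 0.17408262 0.09778145]
488 ((506.61614990234375, 35.80082702636719), (167.9033660888672, 254.52626037597656), 9.37265682220459)
2139 ((506.9140930175781, 36.32006072998047), (168.6725616455078, 255.4412841796875), 9.316287994384766)
```

```bash
ls pics
```

```text
scene0.npy
scene0.png
scene0z.png
side0.npy
side0.png
side0z.png
wrist0.npy
wrist0.png
```

View pics/scene0z.png

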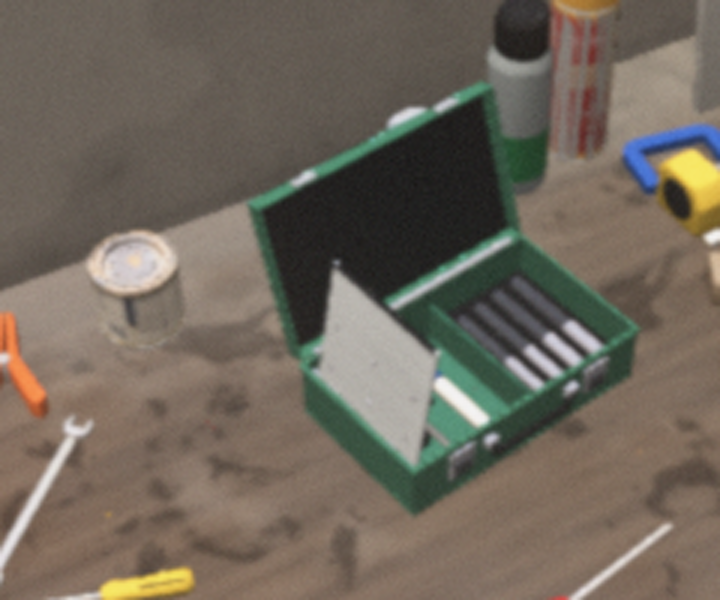

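View pics/side0z.png

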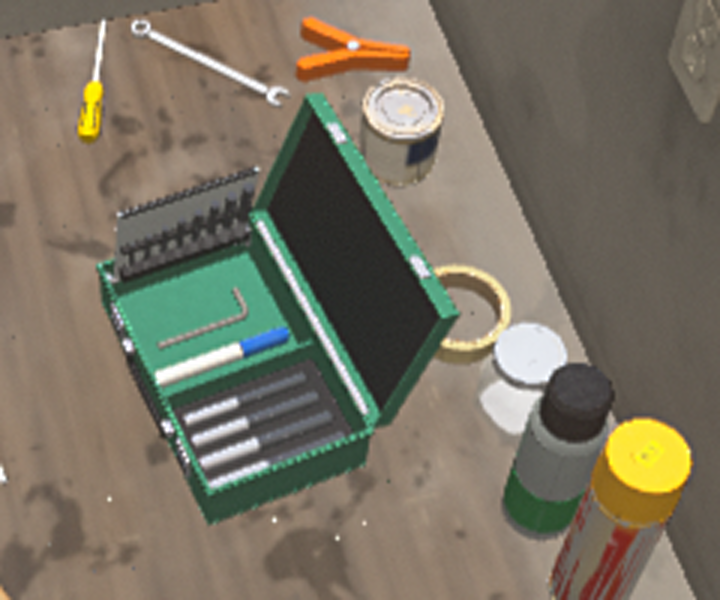

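```bash
cat >> h.py <<'E'
def ray(n,u,v,z,c=None):
    c=c or optics.camera_params(n); 
    o=-c['R'].T@c['t']; r=c['R'].T@np.linalg.solve(c['mtx'],[u,v,1.])
    return o+r*(z-o[2])/r[2]
E
python3 - <<'E'
from h import *
for n,ox,oy,pts in [("side",250,140,dict(FL=(100,265),FR=(210,493),BR=(375,432),BL=(258,213))),("scene",180,130,dict(FL=(415,465),FR=(636,328),BR=(515,235),BL=(300,355)))]:
    for k,(a,b) in pts.items(): print(n,k,ray(n,ox+(a+.0)/3,oy+b/3.,.062).round(4))
for n in ["scene","side"]:
    p=cv2.imread(f"pics/{n}0.png")[:,:,::-1].copy(); d=np.load(f"pics/{n}0.npy")
    p,d,W=cloud(n,p,d)
    pts=dict(ptopback=(336,262),ptopfront=(437,352),pmid=(380,370),pbotf=(412,460),lidTL=(258,203),lidTR=(490,90),lidc=(390,200),lidc2=(350,280)) if n=="scene" else dict(pt1=(258,170),pt0=(118,213),lidT=(318,100),lidTR=(455,312),lidc=(330,230),lidc2=(380,310))
    ox,oy=(180,130) if n=="scene" else (250,140)
    for k,(a,b) in pts.items():
        u=int(round(ox+a/3));v=int(round(oy+b/3)); print(n,k,W[v,u].round(3), W[v+1,u].round(3),W[v-1,u].round(3))
E
```

```text
side FL [0.4083 0.1443 0.062 ]
side FR [ 0.4486 -0.1016  0.062 ]
side BR [ 0.5972 -0.0788  0.062 ]
side BL [0.5613 0.1674 0.062 ]
scene FL [0.4088 0.1432 0.062 ]
scene FR [ 0.4458 -0.0981  0.062 ]
scene BR [ 0.5965 -0.0695  0.062 ]
scene BL [0.5612 0.1678 0.062 ]
scene ptopback [0.55  0.136 0.167] [0.547 0.137 0.167] [0.595 0.113 0.122]
scene ptopfront [0.42  0.117 0.171] [0.42  0.117 0.168] [0.42  0.117 0.175]
scene pmid [0.476 0.136 0.108] [0.471 0.139 0.111] [0.474 0.137 0.114]
scene pbotf [0.423 0.139 0.052] [0.421 0.14  0.051] [0.423 0.138 0.055]
scene lidTL [0.603 0.177 0.205] [0.598 0.179 0.207] [0.607 0.175 0.205]
scene lidTR [ 0.641 -0.064  0.2  ] [ 0.644 -0.066  0.194] [ 0.637 -0.061  0.207]
scene lidc [-0.367  0.594  1.16 ] [0.612 0.051 0.142] [0.612 0.051 0.149]
scene lidc2 [0.525 0.136 0.168] [0.527 0.135 0.163] [0.524 0.136 0.173]
side pt1 [ 0.59   0.265 -0.003] [0.588 0.258 0.001] [ 0.59   0.267 -0.002]
side pt0 [0.422 0.118 0.169] [0.422 0.115 0.168] [ 0.445  0.252 -0.005]
side lidT [0.611 0.172 0.202] [0.61  0.169 0.202] [0.612 0.176 0.201]
side lidTR [ 0.656 -0.062  0.198] [ 0.654 -0.066  0.2  ] [ 0.657 -0.059  0.197]
side lidc [0.601 0.084 0.13 ] [0.601 0.084 0.127] [0.603 0.089 0.128]
side lidc2 [ 0.617 -0.008  0.137] [ 0.617 -0.01   0.136] [ 0.62  -0.001  0.131]
```

```bash
cat >> h.py <<'E'
from scipy.spatial.transform import Rotation as Ro
C=np.array([.5035,.0343]); YAW=.155
c_,s_=np.cos(YAW),np.sin(YAW); RC=np.array([[c_,-s_],[s_,c_]])
def tocase(W): 
    W=np.asarray(W,float); return np.concatenate([(W[...,:2]-C)@RC,W[...,2:]],-1)
def toworld(P):
    P=np.asarray(P,float); return np.concatenate([P[...,:2]@RC.T+C,P[...,2:]],-1)
def delta(Pcase,s=None):
    s=s or readout.observe(); R=Ro.from_quat(s['tcp_rot']).as_matrix()
    return (toworld(Pcase)-s['tool_pos'])@R
def where():
    s=readout.observe(); R=Ro.from_quat(s['tcp_rot']).as_matrix()
    print('t',round(s['clock'],2),'case',tocase(s['tool_pos']).round(4),'world',s['tool_pos'].round(4),'txyaw-case',round(np.arctan2(R[1,0],R[0,0])-YAW,4),'F',s['wrist_force'].round(2),'op',round(s['opening'],2),'q',s['joint_positions'].round(2))
E
python3 - <<'E'
from h import *
where()
for P in [(-.02,.2,.30),(-.02,.2,.2)]: print(delta(P).round(3))
for n in ["scene","side"]:
    p=cv2.imread(f"pics/{n}0.png")[:,:,::-1].copy(); d=np.load(f"pics/{n}0.npy")
    p,d,W=cloud(n,p,d); P=tocase(W)
    # height map behind the lid
    m=(d>0)&(P[...,0]>.08)&(P[...,0]<.36)&(abs(P[...,1])<.25)&(P[...,2]>.01)&(P[...,2]<.5)
    H=np.zeros((14,25)); 
    q=P[m]; i=((q[:,0]-.08)/.02).astype(int); j=((.25-q[:,1])/.02).astype(int)
    np.maximum.at(H,(i,j),q[:,2]); print(n); print((H*1000).astype(int))
    # panel & lid plane profile
E
```

```text
t 0.15 case [-0.3929 -0.5711  0.2261] world [ 0.2034 -0.5906  0.2261] txyaw-case 0.1767 F [ 0.19  0.21 -0.09] op 1.0 q [ 1.14  0.44  0.02  1.57 -0.01  1.13 -0.08]
[ 0.503 -0.694 -0.073]
[ 0.503 -0.693  0.027]
scene
[[  0   0   0   0   0 147 151 124 139 135 125 133 120 125 119 127 126 126
  146   0   0   0   0   0   0]
 [  0   0   0   0   0 166 206 206 210 208 207 207 208 207 209 211 207 207
  207   0   0   0   0   0   0]
 [  0   0   0   0   0   0 208 206 210 207 208 204 204 206 205 208 210 207
  207   0   0   0   0   0   0]
 [  0   0   0   0   0   0   0   0   0   0   0   0   0   0   0   0   0   0
    0   0   0   0 168 185  95]
 [  0   0   0   0   0   0   0   0   0   0   0   0   0   0   0   0   0   0
    0   0   0 203 212 208 206]
 [  0   0   0   0   0   0   0   0   0   0   0   0   0   0   0   0   0   0
    0   0   0 198 209 211 206]
 [  0   0  77  82  79   0   0   0   0   0   0   0   0   0   0   0   0   0
    0   0   0 153 207 206 202]
 [  0  75  82  79  81  81   0   0   0   0   0   0   0   0   0   0   0  97
   96  94   0   0   0   0   0]
 [ 10  81  79  78  78  80   0   0   0   0   0
[... 1361 characters left out ...]
 0   0   0  30  12   0   0  28   0  96
   96  95  88   0   0   0   0]
 [  0  81  82  78  76  81   0   0   0   0   0  27  27  28  28  25   0  92
   96  95   0   0   0   0   0]
 [  0  73  81  81  79  78   0   0   0   0   0   0  19  26   0   0   0   0
    0   0   0   0   0   0   0]
 [  0   0  77  78  77   0   0   0   0   0   0   0   0   0   0   0   0   0
    0   0   0   0   0   0 491]
 [  0   0   0   0   0   0   0   0   0   0   0   0   0   0   0 480 499 499
  492 499 499 499 499 499 499]
 [  0   0   0   0   0   0   0   0   0   0   0 420 499 499 499 499 499 499
  499 499 432   0   0   0   0]
 [ 10   0   0   0   0 494 499 499 499 499 499 499 499 485   0   0   0   0
    0   0   0   0   0   0   0]]
```

arm_command([
  [1, 0.02, -0.03, -0.04, 0],
  [1, 0.055, -0.075, -0.073, 0.05],
  [1, 0.09, -0.125, -0.073, 0.1],
  [1, 0.125, -0.175, -0.073, 0.177],
  [1, 0.16, -0.225, -0.073, 0.177],
  [1, 0.195, -0.27, -0.073, 0.177],
  [1, 0.23, -0.32, -0.073, 0.177],
  [1, 0.265, -0.365, -0.073, 0.177],
])

```text
clock: 1.15
tool_pos: [0.3353, -0.1575, 0.2998]
tcp_rot: [0.997, 0.077, 0.0, 0.0]
wrist_force: [1.9, -0.4, -0.1]
opening: 0.18
```

Run:
```python
from h import *
where(); print(delta((-.0,.2,.30)).round(3),delta((-.0,.16,.15)).round(3))
```

```text
t 1.15 case [-0.1958 -0.1635  0.2998] world [ 0.3353 -0.1575  0.2998] txyaw-case -0.0001 F [ 1.94 -0.43 -0.06] op 0.18 q [ 0.61 -0.04 -0.3   1.99 -0.01  1.19 -1.1 ]
[ 0.196 -0.364 -0.   ] [ 0.196 -0.324  0.15 ]
```

arm_command([
  [1, 0.03, -0.055, 0, 0],
  [1, 0.06, -0.11, 0, 0],
  [1, 0.09, -0.165, 0, 0],
  [1, 0.12, -0.22, 0, 0],
  [1, 0.15, -0.275, 0, 0],
  [1, 0.18, -0.33, 0, 0],
  [1, 0.185, -0.345, 0.06, 0],
  [1, 0.185, -0.345, 0.12, 0],
])

```text
clock: 2.15
tool_pos: [0.465, 0.2122, 0.1784]
tcp_rot: [0.997, 0.079, 0.001, -0.001]
wrist_force: [0.8, -0.7, -0.4]
opening: 0.005
```

arm_command([
  [1, 0, 0, 0.01, 0],
  [1, 0, 0, 0.02, 0],
])

```text
clock: 2.4
tool_pos: [0.4657, 0.2101, 0.1607]
tcp_rot: [0.997, 0.077, 0.001, -0.0]
wrist_force: [-0.0, 0.4, 0.2]
opening: 0.002
```

Run:
```python
from h import *
where()
for n in ["scene","side"]:
    p,d=optics.camera(n); a=p[60:330,180:500]; cv2.imwrite(f"pics/{n}1.png",cv2.resize(a[:,:,::-1],None,fx=2,fy=2))
```

```text
t 2.4 case [-0.0102  0.1795  0.1607] world [0.4657 0.2101 0.1607] txyaw-case -0.0008 F [-0.03  0.44  0.23] op 0.0 q [-0.02  0.4  -0.66  1.89  0.3   0.95 -2.24]
```

View pics/scene1.png

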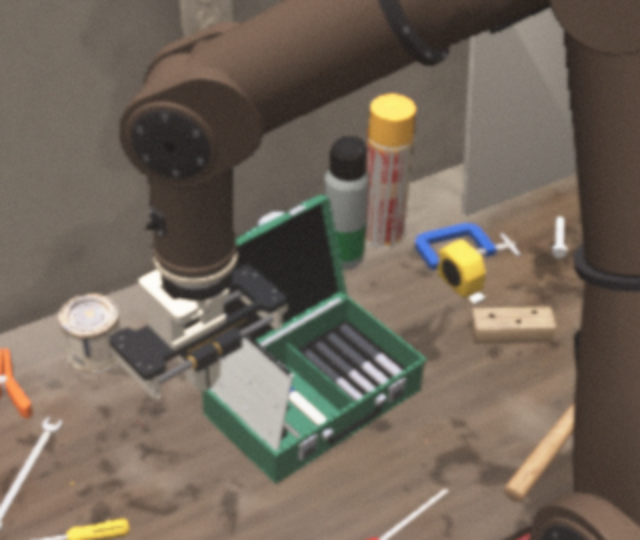

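View pics/side1.png

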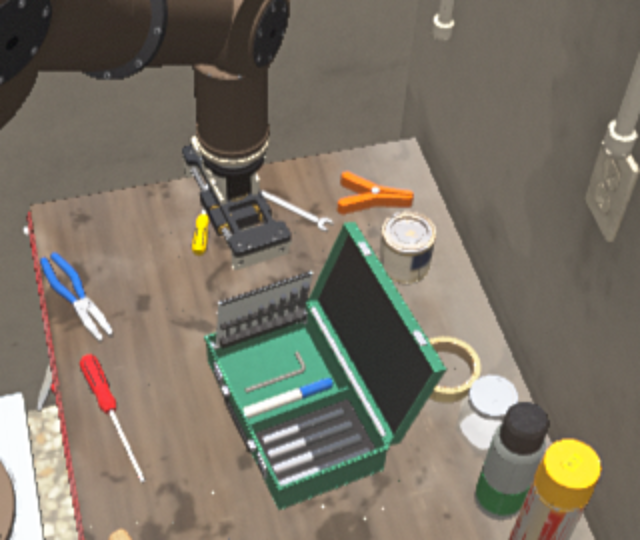

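arm_command([
  [1, 0, 0.03, 0.01, 0],
  [1, 0, 0.055, 0.011, 0],
  [1, 0, 0.065, 0.012, 0],
  [1, 0, 0.073, 0.0135, 0],
  [1, 0, 0.083, 0.016, 0],
  [1, 0, 0.092, 0.02, 0],
  [1, 0, 0.101, 0.025, 0],
  [1, 0, 0.11, 0.031, 0],
])

```text
clock: 3.5
tool_pos: [0.4819, 0.1006, 0.1283]
tcp_rot: [0.997, 0.077, -0.0, 0.0]
wrist_force: [1.5, 1.8, 1.9]
opening: 0.003
```

Run:
```python
from h import *
where()
for n in ["scene"]:
    p,d=optics.camera(n); a=p[130:330,200:440]; cv2.imwrite(f"pics/{n}2.png",cv2.resize(a[:,:,::-1],None,fx=2,fy=2))
```

```text
t 3.5 case [-0.0111  0.0688  0.1283] world [0.4819 0.1006 0.1283] txyaw-case -0.0001 F [1.47 1.81 1.88] op 0.0 q [ 0.18  0.41 -0.63  1.97  0.32  0.86 -2.05]
```

View pics/scene2.png

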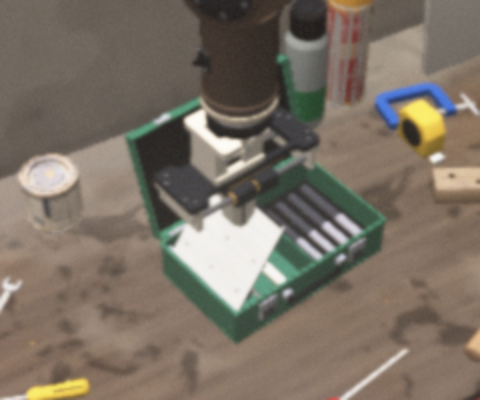

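arm_command([
  [1, 0, 0.0075, 0.006, 0],
  [1, 0, 0.015, 0.0135, 0],
  [1, 0, 0.0215, 0.0215, 0],
  [1, 0, 0.027, 0.0305, 0],
  [1, 0, 0.032, 0.04, 0],
  [1, 0, 0.0355, 0.05, 0],
  [1, 0, 0.0385, 0.06, 0],
  [1, 0, 0.04, 0.069, 0],
])

```text
clock: 4.55
tool_pos: [0.4879, 0.0614, 0.0589]
tcp_rot: [0.997, 0.077, -0.0, 0.0]
wrist_force: [0.3, -1.2, 2.3]
opening: 0.007
```

Run:
```python
from h import *
where()
```

```text
t 4.55 case [-0.0112  0.0292  0.0589] world [0.4879 0.0614 0.0589] txyaw-case -0.0004 F [ 0.33 -1.18  2.27] op 0.01 q [ 0.19  0.51 -0.57  2.04  0.41  0.71 -2.05]
```

arm_command([
  [1, 0, 0.001, 0.004, 0],
  [1, 0, 0.001, 0.008, 0],
  [1, 0, 0.001, 0.0105, 0],
  [1, 0, 0.001, 0.012, 0],
  [1, 0, 0.001, 0.012, 0],
])

```text
clock: 5.18
tool_pos: [0.488, 0.0606, 0.0482]
tcp_rot: [0.997, 0.077, -0.0, 0.0]
wrist_force: [-2.4, -1.8, 8.6]
opening: 0.007
```

arm_command([
  [1, 0, 0, 0.002, 0],
  [1, 0, 0, 0.002, 0],
])

```text
clock: 5.42
tool_pos: [0.4882, 0.0606, 0.0477]
tcp_rot: [0.997, 0.077, 0.0, 0.001]
wrist_force: [-9.8, -2.1, 32.8]
opening: 0.004
```

arm_command([
  [1, 0, 0, -0.01, 0],
  [1, -0.01, 0, -0.06, 0],
  [1, -0.01, 0, -0.12, 0],
  [1, -0.01, 0, -0.18, 0],
  [1, -0.01, 0, -0.24, 0],
  [1, -0.01, 0, -0.26, 0],
])

```text
clock: 6.18
tool_pos: [0.4795, 0.06, 0.3097]
tcp_rot: [0.997, 0.077, 0.003, -0.0]
wrist_force: [-0.4, 0.9, -1.3]
opening: 0.006
```

Run:
```python
from h import *
where()
for n in ["scene","side"]:
    p,d,W=cloud(n); a=p[60:330,180:500]; cv2.imwrite(f"pics/{n}3.png",cv2.resize(a[:,:,::-1],None,fx=2,fy=2))
    P=tocase(W)
    for y in (.09,.06,.03,0.0):
        m=(d>0)&(abs(P[...,0])<.04)&(abs(P[...,1]-y)<.008)&(P[...,2]<.07); print(n,y,m.sum(),np.median(P[m][:,2]).round(4) if m.any() else 0)
    m=(d>0)&(P[...,0]>.08)&(P[...,0]<.16)&(abs(P[...,1])<.1)&(P[...,2]>.195)&(P[...,2]<.225)
    if m.any(): print(np.percentile(P[m],[2,50,98],axis=0).round(3))
```

```text
t 6.17 case [-0.0197  0.0291  0.3097] world [0.4795 0.06   0.3097] txyaw-case 0.0 F [-0.42  0.86 -1.27] op 0.01 q [ 0.36  0.21 -0.71  1.74  0.14  1.24 -1.8 ]
scene 0.09 155 0.0491
scene 0.06 148 0.0495
scene 0.03 142 0.0493
scene 0.0 141 0.0491
[[ 0.116 -0.051  0.195]
 [ 0.124  0.041  0.203]
 [ 0.136  0.097  0.209]]
side 0.09 148 0.0478
side 0.06 147 0.0478
side 0.03 151 0.0475
side 0.0 162 0.0476
[[ 0.118 -0.096  0.196]
 [ 0.127 -0.006  0.202]
 [ 0.136  0.096  0.208]]
```

View pics/side3.png

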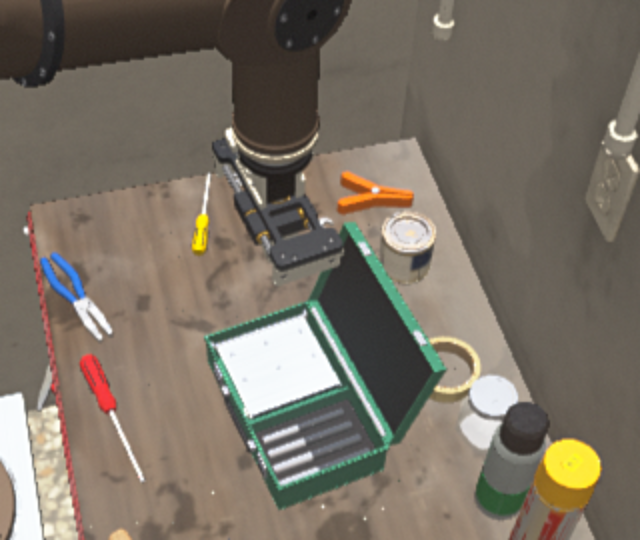

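arm_command([
  [1, 0.05, 0.005, 0, 0],
  [1, 0.1, 0.01, 0, 0],
  [1, 0.15, 0.019, 0, 0],
  [1, 0.195, 0.019, 0, 0],
  [1, 0.195, 0.019, 0, 0],
  [1, 0.195, 0.019, 0.05, 0],
  [1, 0.195, 0.019, 0.1, 0],
  [1, 0.195, 0.019, 0.128, 0],
])

```text
clock: 7.28
tool_pos: [0.6713, 0.0699, 0.1738]
tcp_rot: [0.997, 0.078, -0.002, 0.0]
wrist_force: [0.6, 0.4, 0.0]
opening: 0.007
```

Run:
```python
from h import *
where()
for n in ["scene","side"]:
    p,d,W=cloud(n); a=p[60:330,180:500]; cv2.imwrite(f"pics/{n}4.png",cv2.resize(a[:,:,::-1],None,fx=2,fy=2))
where()
```

```text
t 7.28 case [0.1713 0.0093 0.1738] world [0.6713 0.0699 0.1738] txyaw-case 0.0005 F [0.58 0.39 0.02] op 0.01 q [ 0.18  0.64 -0.61  1.46  0.38  1.17 -1.9 ]
t 7.38 case [0.1705 0.009  0.1732] world [0.6706 0.0695 0.1732] txyaw-case 0.0006 F [ 0.1  -0.37  0.86] op 0.01 q [ 0.18  0.64 -0.61  1.46  0.38  1.17 -1.9 ]
```

View pics/side4.png

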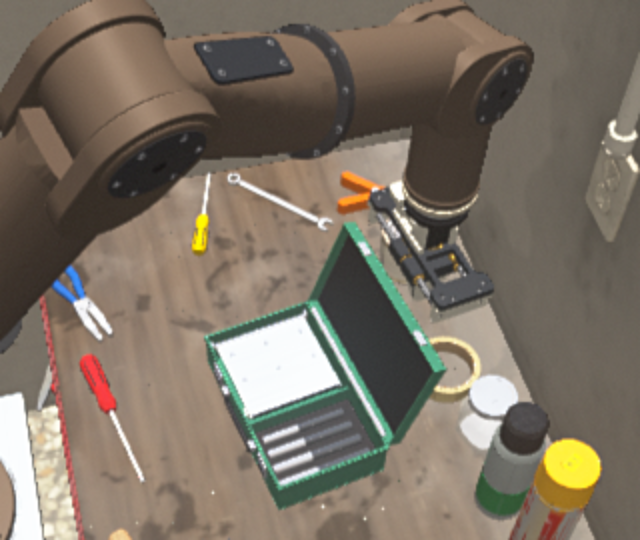

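View pics/scene4.png

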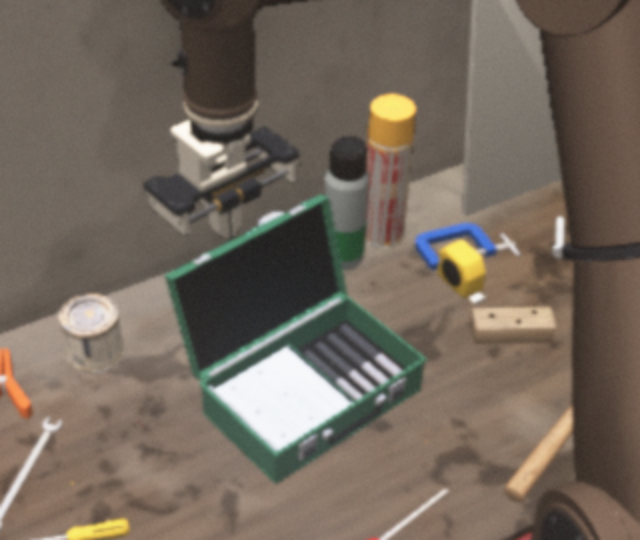

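arm_command([
  [1, -0.015, 0, 0, 0],
  [1, -0.024, 0, 0, 0],
  [1, -0.032, 0, 0, 0],
  [1, -0.04, 0, 0, 0],
  [1, -0.048, 0, 0, 0],
  [1, -0.056, 0, 0, 0],
  [1, -0.064, 0, 0, 0],
  [1, -0.07, 0, 0, 0],
])

```text
clock: 8.38
tool_pos: [0.6062, 0.06, 0.1796]
tcp_rot: [0.997, 0.077, 0.002, -0.0]
wrist_force: [4.1, 0.9, 3.4]
opening: 0.005
```

Run:
```python
from h import *
where()
for n in ["side"]:
    p,d,W=cloud(n); a=p[60:330,180:500]; cv2.imwrite(f"pics/{n}5.png",cv2.resize(a[:,:,::-1],None,fx=2,fy=2))
x,_,z=tocase(readout.observe()['tool_pos'])
for th in [1.5,1.4,1.3,1.2,1.1,1.,.9,.8,.7,.6,.5,.4,.3,.2,.1,.0]:
    r=.115+.015*min(1,(1.57-th)/1.)
    xc=.075-r*np.cos(th)+.018*np.sin(th)+.0095; zc=.062+r*np.sin(th)+.018*np.cos(th)
    print(th, round(xc,4),round(zc,4),' d',round(xc-x,4),round(z-zc,4))
```

```text
t 8.38 case [0.1055 0.0096 0.1796] world [0.6062 0.06   0.1796] txyaw-case -0.0003 F [4.07 0.92 3.44] op 0.0 q [ 0.25  0.53 -0.64  1.64  0.35  1.08 -1.91]
1.5 0.0942 0.179  d -0.0102 0.0002
1.4 0.0823 0.1809  d -0.0222 -0.0017
1.3 0.07 0.1815  d -0.0345 -0.0023
1.2 0.0576 0.1809  d -0.0469 -0.0017
1.1 0.0452 0.1789  d -0.0593 0.0003
1.0 0.0329 0.1757  d -0.0716 0.0035
0.9 0.0209 0.1711  d -0.0836 0.0081
0.8 0.0092 0.1653  d -0.0952 0.0139
0.7 -0.0018 0.1583  d -0.1063 0.021
0.6 -0.0123 0.15  d -0.1167 0.0292
0.5 -0.021 0.1401  d -0.1254 0.0391
0.4 -0.0282 0.1292  d -0.1327 0.05
0.3 -0.0344 0.1176  d -0.1388 0.0616
0.2 -0.0393 0.1055  d -0.1438 0.0738
0.1 -0.0431 0.0929  d -0.1475 0.0863
0.0 -0.0455 0.08  d -0.1499 0.0992
```

View pics/side5.png

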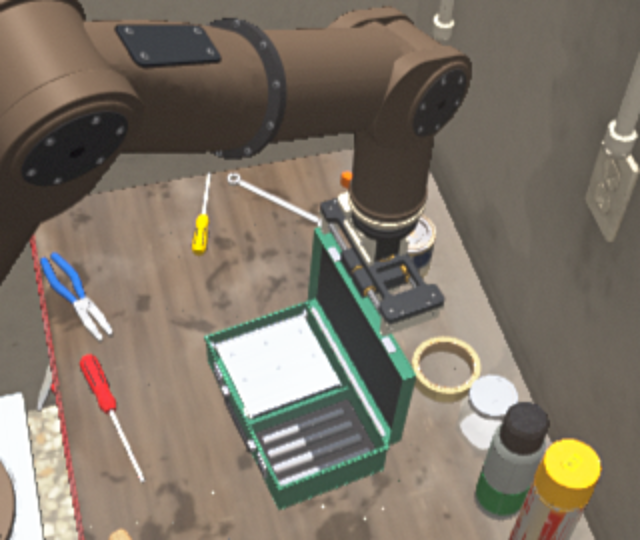

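arm_command([
  [1, -0.01, 0, 0, 0],
  [1, -0.022, 0, -0.001, 0],
  [1, -0.034, 0, -0.002, 0],
  [1, -0.047, 0, -0.001, 0],
  [1, -0.059, 0, 0, 0],
  [1, -0.071, 0, 0.0035, 0],
  [1, -0.083, 0, 0.008, 0],
  [1, -0.095, 0, 0.014, 0],
])

```text
clock: 9.43
tool_pos: [0.51, 0.0448, 0.1634]
tcp_rot: [0.997, 0.077, -0.0, 0.0]
wrist_force: [3.0, 0.6, 1.8]
opening: 0.004
```

Run:
```python
from h import *
where()
for n in ["side"]:
    p,d,W=cloud(n); a=p[60:330,180:500]; cv2.imwrite(f"pics/{n}6.png",cv2.resize(a[:,:,::-1],None,fx=2,fy=2))
x,_,z=tocase(readout.observe()['tool_pos'])
for th in [.8,.7,.6,.5,.4,.3,.2,.1,.0]:
    r=.115+.015*min(1,(1.57-th)/1.)
    xc=.075-r*np.cos(th)+.018*np.sin(th)+.0095; zc=.062+r*np.sin(th)+.018*np.cos(th)
    print(th, round(xc,4),round(zc,4),' d',round(xc-x,4),round(z-zc,4))
```

```text
t 9.43 case [0.008  0.0094 0.1634] world [0.51   0.0448 0.1634] txyaw-case -0.0003 F [2.99 0.62 1.81] op 0.0 q [ 0.33  0.41 -0.68  1.88  0.31  0.96 -1.91]
0.8 0.0092 0.1653  d 0.0034 -0.0029
0.7 -0.0018 0.1583  d -0.0077 0.0042
0.6 -0.0123 0.15  d -0.0181 0.0124
0.5 -0.021 0.1401  d -0.0268 0.0223
0.4 -0.0282 0.1292  d -0.0341 0.0332
0.3 -0.0344 0.1176  d -0.0402 0.0448
0.2 -0.0393 0.1055  d -0.0452 0.057
0.1 -0.0431 0.0929  d -0.0489 0.0695
0.0 -0.0455 0.08  d -0.0513 0.0824
```

View pics/side6.png

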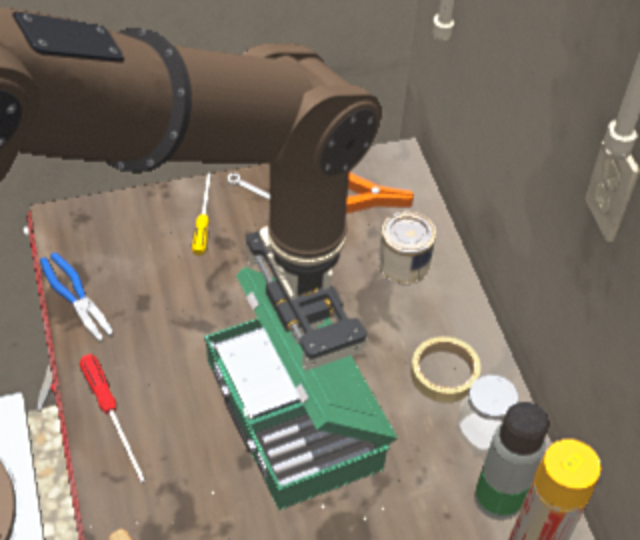

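Lid is at about 0.8 rad and following; continue the arc.

arm_command([
  [1, -0.007, 0, 0.004, 0],
  [1, -0.017, 0, 0.012, 0],
  [1, -0.026, 0, 0.022, 0],
  [1, -0.033, 0, 0.033, 0],
  [1, -0.039, 0, 0.044, 0],
  [1, -0.044, 0, 0.056, 0],
  [1, -0.048, 0, 0.066, 0],
  [1, -0.049, 0, 0.072, 0],
])

```text
clock: 10.48
tool_pos: [0.4618, 0.0373, 0.0909]
tcp_rot: [0.997, 0.077, -0.001, 0.0]
wrist_force: [0.0, -0.9, 2.1]
opening: 0.006
```

Run:
```python
from h import *
where()
```

```text
t 10.47 case [-0.0407  0.0094  0.0909] world [0.4618 0.0373 0.0909] txyaw-case -0.0002 F [ 0.   -0.85  2.09] op 0.01 q [ 0.31  0.43 -0.65  2.07  0.38  0.75 -1.99]
```

arm_command([
  [1, 0, 0, 0.004, 0],
  [1, 0, 0, 0.007, 0],
  [1, 0, 0, 0.01, 0],
  [1, 0, 0, 0.011, 0],
  [1, 0, 0, 0.012, 0],
  [1, 0, 0, 0.012, 0],
])

```text
clock: 11.22
tool_pos: [0.4625, 0.0374, 0.0802]
tcp_rot: [0.997, 0.077, 0.0, 0.0]
wrist_force: [-4.2, -1.1, 8.6]
opening: 0.002
```

arm_command([
  [1, 0, 0, 0.001, 0],
  [1, 0, 0, 0.002, 0],
  [1, 0, 0, 0.002, 0],
  [1, 0, 0, 0.002, 0],
])

```text
clock: 11.72
tool_pos: [0.4626, 0.0375, 0.0798]
tcp_rot: [0.997, 0.077, 0.001, 0.001]
wrist_force: [-12.1, -2.3, 36.8]
opening: 0.006
```

Firm stop at 0.080 m; retreat straight up and look.

arm_command([
  [1, 0, 0, -0.005, 0],
  [1, 0, 0, -0.03, 0],
  [1, 0, 0, -0.08, 0],
  [1, 0, 0, -0.14, 0],
  [1, -0.03, 0.05, -0.18, 0],
  [1, -0.06, 0.1, -0.2, 0],
  [1, -0.09, 0.15, -0.2, 0],
  [1, -0.1, 0.17, -0.2, 0],
])

```text
clock: 12.72
tool_pos: [0.3884, -0.1495, 0.2782]
tcp_rot: [0.997, 0.075, 0.0, 0.001]
wrist_force: [0.4, 0.1, 0.1]
opening: 0.008
```

Run:
```python
from h import *
where()
for n in ["scene","side"]:
    p,d,W=cloud(n); a=p[60:330,180:500]; cv2.imwrite(f"pics/{n}7.png",cv2.resize(a[:,:,::-1],None,fx=2,fy=2))
    P=tocase(W)
    for x in (-.065,-.03,0.03,.065):
        m=(d>0)&(abs(P[...,0]-x)<.006)&(abs(P[...,1])<.1)&(P[...,2]>.04)&(P[...,2]<.14); print(n,x,m.sum(),np.median(P[m][:,2]).round(4) if m.any() else 0)
    m=(d>0)&green(p)&(P[...,2]>.07)&(P[...,2]<.09)&(abs(P[...,0])<.12)&(abs(P[...,1])<.16)
    r=cv2.minAreaRect(W[m][:,:2].astype(np.float32)*1000); print(n,r, np.percentile(P[m],[1,99],axis=0).round(3))
where()
```

```text
t 12.72 case [-0.1421 -0.1638  0.2782] world [ 0.3884 -0.1495  0.2782] txyaw-case -0.0052 F [0.36 0.13 0.08] op 0.01 q [ 0.83  0.09 -0.63  1.92  0.06  1.14 -1.24]
scene -0.065 294 0.0811
scene -0.03 275 0.0823
scene 0.03 253 0.0828
scene 0.065 228 0.0812
scene ((497.5736083984375, 37.45166778564453), (152.2830352783203, 250.4322509765625), 9.517109870910645) [[-0.079 -0.117  0.075]
 [ 0.066  0.127  0.087]]
side -0.065 28 0.0798
side -0.03 167 0.0808
side 0.03 301 0.0809
side 0.065 288 0.0799
side ((500.12109375, 36.16095733642578), (150.40370178222656, 254.40382385253906), 9.503854751586914) [[-0.065 -0.122  0.073]
 [ 0.07   0.12   0.087]]
t 12.82 case [-0.1417 -0.1635  0.2778] world [ 0.3887 -0.1491  0.2778] txyaw-case -0.0059 F [ 0.29  0.38 -0.31] op 0.0 q [ 0.83  0.1  -0.63  1.92  0.06  1.14 -1.25]
```

View pics/side7.png

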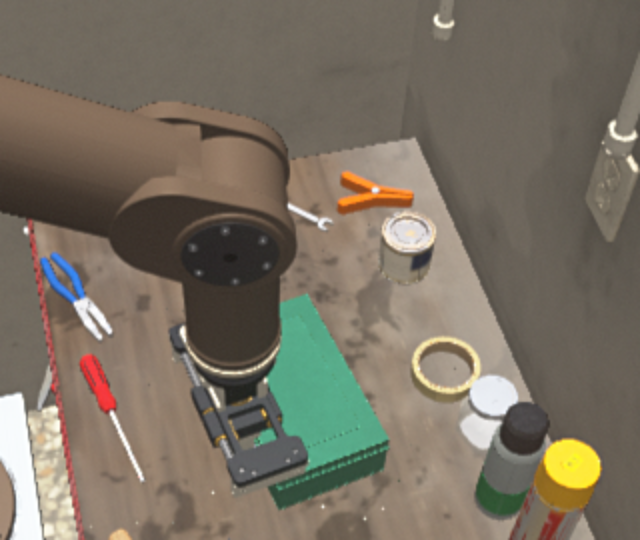

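View pics/scene7.png

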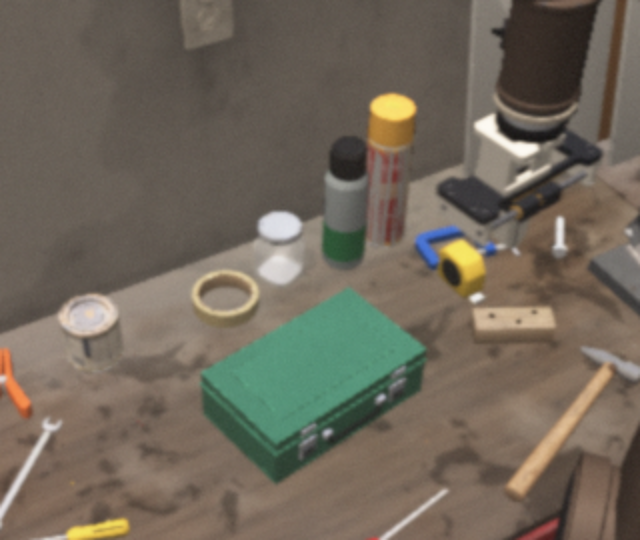

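```bash
python3 -c "
from rig import env; print(env.sign_off())"
```

```text
the job is handed in; nothing more can be done
None
```

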